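# Lengthen the glue-tray holder by one hole and slide the loaded tray home

## Robot

A 6-joint arm with a two-finger parallel gripper is mounted at the origin on the work surface. World frame = base frame: x ahead of the robot, y to its left, z up, the work surface at z = 0. Lengths are in mm, angles in rad, forces in N, time in s.
With the tool pointing down it reaches from about 350 to 975 mm from the base axis. Payload 7.1 kg.
Tool frame: the origin (TCP) lies at the very end of the fingers, on their centre line; the grasp point (between the pads) lies 19 mm behind it; z points along the fingers, x is the direction in which the jaws open and shut, and the axes are right-handed (so a half turn about z gives the same grasp; the last joint's range is limited). The gripper opens to 88 mm and grips with 3 to 60 N. Pads are 20 mm wide; open, the fingers measure 115 mm over their backs; the gripper's body (75 mm by 178 mm) begins 61 mm behind the grasp point.
Start: joints at [-1.226, 0.423, 1.63, -0, 1.089, -0.019], TCP at [222.409, -584.071, 222.675] pointing down, gripper open.
Joint ranges: [-3, 3], [-0.9, 2.11], [0.09, 2.58], [-1.31, 4.45], [0.11, 2.69], [-2.54, 2.54]. Speed limits (rad/s): [2.39, 2.39, 3.01, 3.14, 3.14, 3.14].

## Interface

Orientations are given as a rotation vector (axis times angle).
In Python, from workcell import * gives the robot as it stands.
- The arm moves only by the tool arm_command, never from a script. Its argument "increments" is a list of rows, each a list of 2 entries, a list of its own where there are three numbers: the shift along the tool's x, y, z in cm, then the turn about the tool's z in degrees. In form: [[[dx, dy, dz], turn], ...]. A call has 1 to 20 rows; each row shifts and turns the pose as measured when the row begins, along the tool's axes as they then stand; what a row does not reach is not made up. A row lasts 1/10 s, in which the tool goes at most 50 mm and 8.59 degrees, less where a joint would pass 70% of its speed; a pose out of reach is approached as far as the arm can. A call is refused whole if a number of a shift passes 5 or a number of a turn 8.59, either way. A call with a gripper value outside its range is refused whole. "gripper" is the opening, from 0 (shut) to 1 (fully open), set as the call begins (left out, the last holds). The fingers move at their own pace and stop on an object; the grip force is fixed at half the most. Time passes only in rows, so rows that do not move let the fingers close. It gives the time, the measured TCP pose, the force and the opening at its end, in the units of the state.
- get_obs(): the state, without advancing time (a new reading comes with each control period).
- get_image(name): name is "side" or "top"; returns the picture (384x512x3 uint8, red, green, blue); there is no depth.
- camera_params(name): a dict with "K" (3x3 intrinsics, pixels), "rvec" (rotation vector, rad) and "tvec" (3), from world to camera coordinates, as OpenCV has them. Camera axes: x right, y down, z forward; pixel columns grow to the right and rows downward; lengths in mm; the calibration is good to about 2 mm. A picture is of the moment at which its call begins. camera_params takes no time and is no camera call.
- close_job(): hands the job in, once; it reports no verdict.
The state is a dict: "t": time; "qpos": joint angles; "qvel": joint speeds; "joint_torque": joint torques, N m; "ee_pos": TCP position; "orientation": TCP orientation; "ft_force": force on the tool from outside, world axes, zero at the start; "moment": the same for the moment, N m; "width": finger opening in mm.
Only numpy, scipy, OpenCV 4.12 (cv2) and the standard library are available. Lean on these libraries where they do the work, as an engineer would, in place of code of your own. Each camera call takes 0.05 s, during which the arm holds its last target.

## Task

The glue tray cannot go fully into its slotted holder because the telescoping stop is set one hole too short. Press the spring button flush and slide the stop tube out to the very next hole, so that the button snaps back up there, then push the loaded tray in until its nose rests against the stop. Keep the tin and the jar upright on the tray, and leave the other things on the bench where they are.

Things in the scene. Friction and masses are not known exactly. Their poses are not given: they have to be found in the camera images.
- holder: fixed tray holder: plywood board 204 x 345 x 12 mm (x -76 to +128, y -202 to +142) with two aluminium slotted rails along y and a dark steel sleeve beside them (+x side). Origin at bench level on the centre line of the slot, z up. The tray lies on the board (12 mm above the bench) and goes in along +y; it is home with its origin at holder x = 0, y = 0
- stop_tube (a joint): how far the telescoping tube with its stop is slid out along holder +y, m: 0 button in the first hole (the start, within 1.5 mm), 0.050 in the second (the very next), 0.100 in the third. Sliding takes 3 to 7 N; button up in a hole locks it with 2 mm of play
- snap_button (a joint): how far the spring button is pressed, m: 0 up in a hole (3 N), 0.010 flush (8 N, end stop). At 8 mm or more the tube is free. Let go once the tube has moved over 3 mm, the button stays caught under the sleeve wall at 0.007, the tube still free to slide, and snaps up by itself at the next hole, locking there. Held down it runs past the holes
- button_top (a point): centre of the top face of the button's black cap (28 mm along x, 40 along y), which rides with the tube: 69 mm above the bench when up, 59 when flush. A ridge across its +y end, 14 to 20 mm from this point, stands 12 mm above this face: a fingertip can press the cap and push the ridge. Axes as the holder's
- hole_2 (a point): centre of the second (middle) hole in the top of the sleeve, 52 mm above the bench: where the button must snap up. Three 28 mm holes, 50 mm apart along y (first at holder y = -100, this one at -50), joined by a narrow slot for the button's stem. The sleeve is 50 mm wide, centred on holder x = +99 mm, y -125 to +20
- mouth (a point): middle of the holder's mouth at board level (holder y = -75 mm, 12 mm above the bench). The two rails run from here to holder y = +100 mm; the slot between them is 116 mm wide, and lips on top of the rails (tops 40 mm above the bench) reach 7 mm inwards over the tray's edges
- stop_face (a point): the face that the tray's nose meets, on the stop bar across the slot (face 90 mm wide, bar 12 mm thick, top 58 mm above the bench). The bar is fixed to the tube and can be pushed too. This point: slot centre line, 42 mm above the bench, holder y = 25 mm + the tube's slide. Axes as the holder's
- tray: loose steel tray, 110 mm wide (x), 150 mm long (y), rim 20 mm high, walls 4 mm; 0.8 kg with its load. Origin under its centre, nose at y = +75 mm. It stands on the board, nose already between the rails, 75 to 105 mm short of home. An upright push plate, 60 mm wide and 60 mm high, stands at its rear end (y = -75 mm)
- tray_push (a point): on the rear (outer) face of the tray's push plate, mid-width, 45 mm above the tray's underside (57 mm above the bench): pushing here along tray +y slides the tray in
- glue_tin: closed round glue tin, 64 mm across and 85 mm high, 0.3 kg or so, standing loose on the tray in front of centre; origin at the centre of its underside
- jar: small closed jar, 34 mm across and 48 mm high, standing loose on the tray in a rear corner; origin at the centre of its underside
- pliers: bystander: red-handled pliers, 155 mm long and 16 mm high, lying on the bench on the robot's side of the holder; origin at the rivet, at bench level
- hammer: bystander: hammer lying on the bench to the left (+y) of the holder; origin near its middle, at bench level
- brush: bystander: brush lying on the bench to the right (-y) of the holder, beyond the tray's rear end, under 30 mm high; origin near its middle, at bench level
- spool: bystander: empty wooden thread spool, 52 mm across and 70 mm high, standing beyond the holder; origin under its centre
- dye_bottle: bystander: closed white plastic bottle, 56 mm across and 105 mm high, standing beyond the holder; origin under its centre
- slicker: bystander: turned wooden edge slicker, 30 mm across and 100 mm high, standing beyond the holder; origin under its centre
Mind the look-alikes: they are no part of the job. Leave any blue or yellow look-alike of the tray alone.

How it is judged:
By the outcome, as a careful person would: the job done as asked, in the order asked, and still so for the second after the job is handed in, with the robot touching nothing.
It also fails if it takes over 46 s, if anything falls off the work surface, if the arm or the gripper's body presses on something with over 40 N, if the wrist force passes 120 N, or if a joint passes its speed limit or range.

## Working session

There is one attempt and no reset: what is moved stays moved. The work goes in short steps, Python scripts to look and compute and a tool call to move; the robot and the scene stay as the last step left them, time stands still between calls to the robot, and variables do not carry over. Pictures are saved under pics/ and viewed, and the job is handed in when it is done.

Besides the shell and the picture viewer there is one more tool, called after "Call:" as name([rows], argument=value, ...), one row to a line, values as JSON. arm_command: Moves the arm, as the interface text tells. Its arguments: {"type":"object","properties":{"increments":{"type":"array","items":{"type":"array"}},"gripper":{"type":"number"}},"required":["increments"]}

```bash
mkdir -p pics; ls
python3 - <<'E'
from workcell import *
import cv2
for n in("side","top"):
    im=get_image(n); cv2.imwrite(f"pics/{n}0.png",im[:,:,::-1]); p=camera_params(n); print(n,p)
print(get_obs())
E
```

```text
pics
side {'K': array([[451.22762671,   0.        , 243.43157761],
       [  0.        , 451.22762671, 193.70975037],
       [  0.        ,   0.        ,   1.        ]]), 'rvec': array([ 0.75661365, -2.7135679 ,  0.95564831]), 'tvec': array([496.08015194, 230.96379501, 996.31849869])}
top {'K': array([[364.73122387,   0.        , 251.03387815],
       [  0.        , 364.73122387, 198.67070674],
       [  0.        ,   0.        ,   1.        ]]), 'rvec': array([ 2.16040012, -2.15126704,  0.14380661]), 'tvec': array([ 14.3615344 , 550.89066235, 950.69472151])}
{'t': 0.1, 'qpos': array([-1.22601856e+00,  4.23748094e-01,  1.63063342e+00,  1.97972989e-07,
        1.08861240e+00, -1.90302333e-02]), 'qvel': array([ 0.00054374, -0.00225812, -0.00151859,  0.00023774, -0.00048752,
       -0.00020752]), 'joint_torque': array([-6.10705574e-04, -5.45614100e+01, -2.74323785e+01,  6.45227102e-02,
        1.87892216e-02, -5.08552466e-05]), 'ee_pos': array([ 222.22757001, -583.60008332,  221.98183747]), 'orientation': array([-2.58598093e+00,  1.78246175e+00,  1.78755972e-03]), 'ft_force': array([-0.39033509, -0.78306649,  0.89858955]), 'moment': array([-0.01498983, -0.05502137, -0.04759588]), 'width': 87.70799910285666}
```

View pics/side0.png

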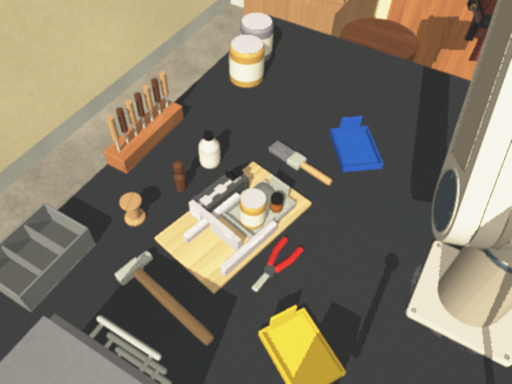

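View pics/top0.png

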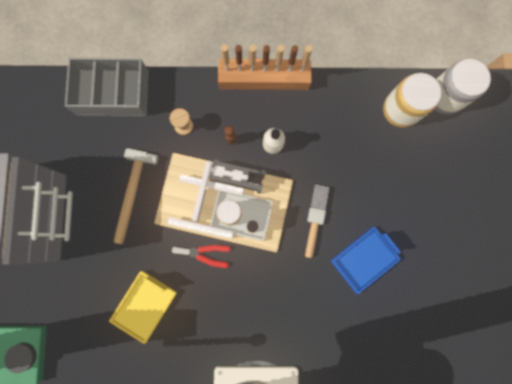

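Run:
```python
import cv2
a=cv2.imread("pics/top0.png")[140:265,145:305]; cv2.imwrite("pics/topc.png",cv2.resize(a,None,fx=5,fy=5-0.2,interpolation=cv2.INTER_CUBIC)[:600])
a=cv2.imread("pics/side0.png")[150:300,145:325]; cv2.imwrite("pics/sidec.png",cv2.resize(a,None,fx=4,fy=4,interpolation=cv2.INTER_CUBIC))
```

```text
(no output)
```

View pics/topc.png

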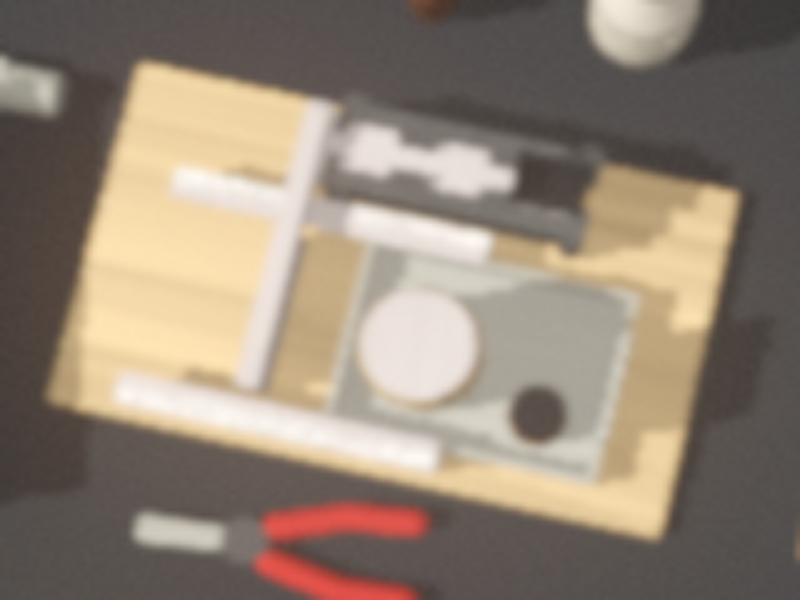

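View pics/sidec.png

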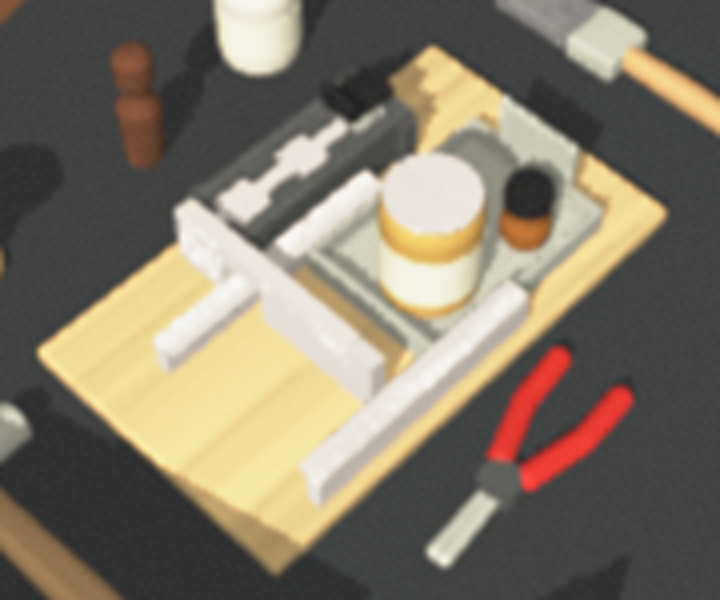

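```bash
cat > h.py <<'E'
import numpy as np, cv2
from scipy.optimize import least_squares
from workcell import *
P={n:camera_params(n) for n in("side","top")}
def proj(n,X):
    p=P[n]; return cv2.projectPoints(np.asarray(X,float).reshape(-1,1,3),p["rvec"],p["tvec"],p["K"],None)[0].reshape(-1,2)
def hw(x,y,yaw,pts):
    c,s=np.cos(yaw),np.sin(yaw); pts=np.asarray(pts,float)
    return np.c_[x+c*pts[:,0]-s*pts[:,1], y+s*pts[:,0]+c*pts[:,1], pts[:,2]]
def ray(n,uv,z):
    p=P[n];R=cv2.Rodrigues(p["rvec"])[0];C=-R.T@p["tvec"]
    d=R.T@np.linalg.inv(p["K"])@np.r_[uv,1]; return C+d*(z-C[2])/d[2]
def T(u,v): return (145+(u-2)/5,140+(v-2)/4.8)
def S(u,v): return (145+(u-1.5)/4,150+(v-1.5)/4)
E
python3 - <<'E'
from h import *
B=[(128,142,12),(128,-202,12),(-76,-202,12),(-76,142,12)]
t=np.array([T(138,62),T(742,190),T(662,540),T(50,402)]); s=np.array([S(40,352),S(432,45),S(667,212),S(278,572)])
for use in("t","s","ts"):
    def f(q):
        W=hw(*q,B); r=[]
        if "t" in use:r.append((proj("top",W)-t).ravel())
        if "s" in use:r.append((proj("side",W)-s).ravel())
        return np.concatenate(r)
    r=least_squares(f,[550,0,0.2],x_scale=[100,100,1]);print(use,r.x,np.abs(r.fun).max(),r.fun.round(1))
q=r.x; np.save("q.npy",q)
# overlay of model
pts={"btn":[(99+a,-100+b,69) for a in(-14,14) for b in(-20,20)],"ridge":[(99+a,-100+b,81) for a in(-14,14) for b in(14,20)],"sleeve":[(99+a,b,52) for a in(-25,25) for b in(-125,20)],"holes":[(99,-50,52),(99,0,52)],"bar":[(a,b,58) for a in(-45,45) for b in(25,37)],"railtop":[(a,b,40) for a in(-51,51) for b in(-75,100)]}
col=[(0,0,255),(0,255,0),(255,0,0),(255,0,255),(0,255,255),(255,128,0)]
for n in("top","side"):
    im=cv2.imread(f"pics/{n}0.png")
    (y0,y1,x0,x1,k)=(140,265,145,305,4.8) if n=="top" else (150,300,145,325,4)
    c=cv2.resize(im[y0:y1,x0:x1],None,fx=k,fy=k,interpolation=cv2.INTER_CUBIC)
    for (nm,pp),cc in zip(pts.items(),col):
        for u,v in proj(n,hw(*q,pp)): cv2.circle(c,(int((u-x0+.5)*k),int((v-y0+.5)*k)),3,cc,-1)
    cv2.imwrite(f"pics/{n}ov.png",c)
E
```

```text
t [ 5.27498979e+02  1.26191396e+02 -2.19317052e-01] 0.7385972166494525 [ 0.7  0.2 -0.5  0.3 -0.1 -0.6 -0.2  0.1]
s [ 5.26489676e+02  1.28197203e+02 -2.19596403e-01] 0.34863543543576725 [-0.3  0.1  0.   0.3  0.3 -0.2  0.  -0.3]
ts [ 5.27036967e+02  1.27155080e+02 -2.19306866e-01] 0.8681445155377787 [ 0.4  0.4 -0.9  0.5 -0.4 -0.4 -0.5  0.3 -0.3 -0.3 -0.   0.   0.3 -0.5
  0.1 -0.8]
```

View pics/topov.png

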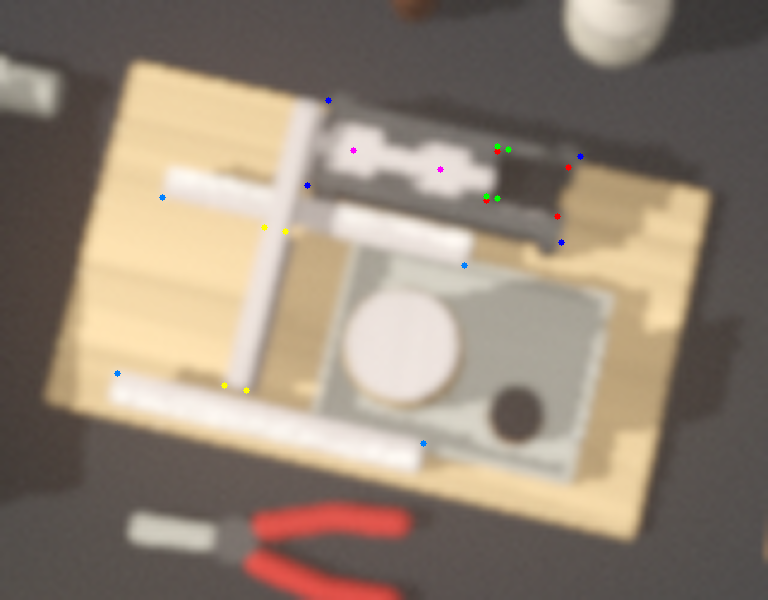

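View pics/sideov.png

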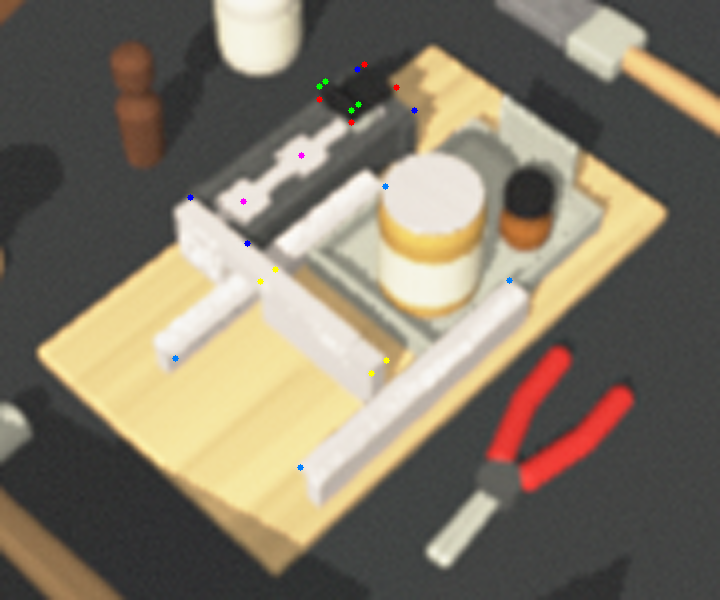

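Run:
```python
from h import *
from scipy.spatial.transform import Rotation as Ro
q=np.load("q.npy")
def toh(w): 
    c,s=np.cos(q[2]),np.sin(q[2]); d=w[:2]-q[:2]; return np.array([c*d[0]+s*d[1],-s*d[0]+c*d[1]]).round(1)
for nm,n,uv,z in [("plateL","side",S(503,97),72),("plateR","side",S(578,150),72),("hole2","side",S(302,155),52),("hole3","side",S(243,200),52),("barend far","side",S(183,203),58),("bar near","side",S(383,362),58),
 ("railend near","side",S(525,290),40),("capnear-right","side",S(396,90),69),("ridge L","side",S(326,86),81),
 ("hole2","top",T(463,168),52),("hole3","top",T(375,150),52),("railend near","top",T(437,462),40),("railend far","top",T(488,250),40),("tray rear L","top",T(638,292),32),("tray rear R","top",T(600,478),32),("noseL","top",T(365,245),32),("noseR","top",T(330,412),32)]:
    w=ray(n,uv,z); print(nm,n,w.round(1)[:2],toh(w))
o=get_obs();R=Ro.from_rotvec(o["orientation"]).as_matrix();print(R.round(3))
print("targets",hw(*q,[(99,-97,69),(99,-50,69),(0,-210,57),(0,-85,57)]).round(1), "holder y dir",[-np.sin(q[2]),np.cos(q[2])])
```

```text
plateL side [521.7 -34.2] [  29.9 -158.6]
plateR side [462.2 -20.5] [ -31.1 -158.2]
hole2 side [612.4  56.7] [ 98.6 -50.2]
hole3 side [623.8 105. ] [99.2 -0.5]
barend far side [650.4 129.4] [119.9  29. ]
bar near side [489.1 163.6] [-45.   27.3]
railend near side [449.3  66.7] [-62.8 -76. ]
capnear-right side [582.7  -6.7] [  83.5 -118.5]
ridge L side [616.   22.2] [109.6 -83.1]
hole2 top [613.7  54.1] [100.5 -52.4]
hole3 top [623.7 101.5] [100.  -4.]
railend near top [450.5  66.9] [-61.6 -75.5]
railend far top [569.2  40.6] [ 60.  -75.3]
tray rear L top [546.8 -40.8] [  55.8 -159.6]
tray rear R top [442.2 -20.1] [ -50.8 -162.2]
noseL top [573.  107.8] [49.1 -8.9]
noseR top [478.3 125.1] [-47.1 -12.6]
[[ 0.356 -0.935 -0.   ]
 [-0.935 -0.356  0.001]
 [-0.001 -0.    -1.   ]]
targets [[602.6  10.9  69. ]
 [612.8  56.8  69. ]
 [481.4 -77.8  57. ]
 [508.5  44.2  57. ]] holder y dir [np.float64(0.21755314307024207), np.float64(0.9760484772490856)]
```

Call:
arm_command([
  [[0, 0, 0], -8.1],
  [[0, 0, 0], -8.1],
  [[0, 0, 0], -8.1],
  [[0, 0, 0], -8.1],
  [[0, 0, 0], -8.1],
  [[0, 0, 0], -8.1],
  [[0, 0, 0], -8.0],
], gripper=0)

```text
t: 0.8
ee_pos: [221.5, -581.4, 218.6]
orientation: [-3.121, 0.284, 0.005]
ft_force: [0.7, -0.3, -0.0]
width: 35.4
```

```bash
cat >> h.py <<'E'
from scipy.spatial.transform import Rotation as Ro
q=np.load("q.npy")
def st(tgt=None):
    o=get_obs();R=Ro.from_rotvec(o["orientation"]).as_matrix()
    c,s=np.cos(q[2]),np.sin(q[2]); d=o["ee_pos"][:2]-q[:2]
    print("t",round(o["t"],2),"ee",o["ee_pos"].round(1),"holder",np.round([c*d[0]+s*d[1],-s*d[0]+c*d[1],o["ee_pos"][2]],1),"yawerr",round(float(np.degrees(np.arctan2(R[1,0],R[0,0])-q[2])),2),"tilt",R[:,2].round(3),"F",o["ft_force"].round(1),"w",o["width"].round(1),"q",o["qpos"].round(2))
    if tgt is not None:
        w=hw(*q,[tgt])[0]; print("tool shift cm",(R.T@(w-o["ee_pos"])/10).round(2))
E
python3 -c "
from h import *
st((99,-97,100))"
```

```text
Traceback (most recent call last):
  File "h.py", line 20, in st
    print("t",round(o["t"],2),"ee",o["ee_pos"].round(1),"holder",np.round([c*d[0]+s*d[1],-s*d[0]+c*d[1],o["ee_pos"][2]],1),"yawerr",round(float(np.degrees(np.arctan2(R[1,0],R[0,0])-q[2])),2),"tilt",R[:,2].round(3),"F",o["ft_force"].round(1),"w",o["width"].round(1),"q",o["qpos"].round(2))
                                                                                                                                                                                                                                                     ^^^^^^^^^^^^^^^^
AttributeError: 'float' object has no attribute 'round'
```

```bash
sed -i 's/o\["width"\].round(1)/round(float(o["width"]),1)/' h.py
python3 -c "
from h import *
st((99,-97,150))"
```

```text
t 0.8 ee [ 221.5 -581.4  218.6] holder [-144.1 -758.1  218.6] yawerr 2.16 tilt [-0.003  0.008 -1.   ] F [ 0.7 -0.3 -0. ] w 35.4 q [-1.23  0.43  1.63  0.    1.09 -1.04]
tool shift cm [ 26.82 -65.09   7.2 ]
```

Call:
arm_command([
  [[1.7, -4.1, 0], 1.0],
  [[1.7, -4.1, 0], 0.5],
  [[1.7, -4.1, 0], 0],
  [[1.7, -4.1, 0], 0],
  [[1.7, -4.1, 0], 0],
  [[1.7, -4.1, 0], 0],
  [[1.7, -4.1, 0], 0],
  [[1.7, -4.1, 0], 0],
  [[1.7, -4.1, 0], 0],
  [[1.7, -4.1, 0], 0],
  [[1.7, -4.1, 0], 0],
  [[1.7, -4.1, 0], 0],
  [[1.7, -4.1, 0], 0],
  [[1.7, -4.1, 0], 0],
  [[0, 0, 0], 0],
])

```text
t: 2.3
ee_pos: [580.0, -46.4, 217.5]
orientation: [-3.115, 0.325, 0.01]
ft_force: [0.2, -0.7, 0.5]
width: 0.5
```

```bash
python3 -c "
from h import *
st((99,-97,110))"
```

```text
t 2.3 ee [580.  -46.4 217.5] holder [  89.5 -157.9  217.5] yawerr 0.67 tilt [-0.006  0.01  -1.   ] F [ 0.2 -0.7  0.5] w 0.5 q [-0.11  0.37  1.73  0.01  1.05  0.1 ]
tool shift cm [ 1.11 -5.99 10.79]
```

Call:
arm_command([
  [[0.3, -1.5, 2.5], 0.5],
  [[0.3, -1.5, 2.5], 0],
  [[0.3, -1.5, 2.5], 0],
  [[0.2, -1.4, 2.5], 0],
  [[0, 0, 0], 0],
])

```text
t: 2.8
ee_pos: [602.1, 10.2, 114.4]
orientation: [-3.116, 0.335, 0.011]
ft_force: [-0.1, 0.4, -0.5]
width: 0.3
```

```bash
python3 -c "
from h import *
st((99,-97,71))
for n in('side','top'):
    im=get_image(n)[:,:,::-1]; x0,x1,y0,y1=(170,290,140,230) if n=='side' else (165,305,140,245)
    cv2.imwrite(f'pics/{n}1.png',cv2.resize(im[y0:y1,x0:x1],None,fx=5,fy=5,interpolation=cv2.INTER_CUBIC))
"
```

```text
t 2.8 ee [602.1  10.2 114.4] holder [ 98.8 -97.8 114.4] yawerr 0.28 tilt [-0.006  0.008 -1.   ] F [-0.1  0.4 -0.5] w 0.3 q [-0.01  0.53  1.75  0.01  0.87  0.2 ]
tool shift cm [ 0.06 -0.06  4.34]
```

View pics/side1.png

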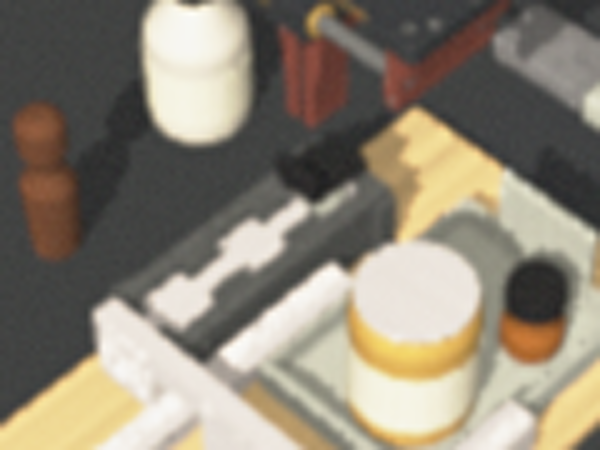

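View pics/top1.png

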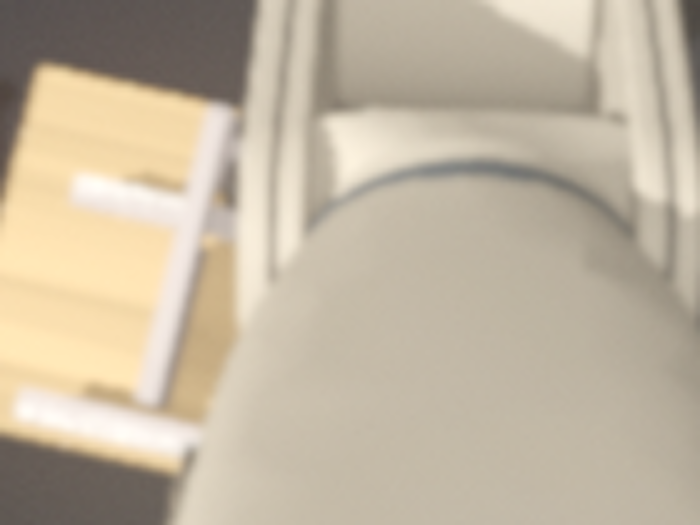

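```bash
python3 -c "
from h import *
o=get_obs();R=Ro.from_rotvec(o['orientation']).as_matrix()
for off in [(0,0,0),(13,0,0),(-13,0,0),(0,10,0),(0,-10,0),(0,0,-60),(57,0,0)]:
    u=proj('side',o['ee_pos']+R@np.array(off,float))[0]; print(off,u.round(1),((u-[170,140])*5).round())
im=get_image('side')[:,:,::-1]
cv2.imwrite('pics/side2.png',cv2.resize(im[60:220,180:380],None,fx=3.7,fy=3.7,interpolation=cv2.INTER_CUBIC))
"
```

```text
(0, 0, 0) [233.  159.6] [315.  98.]
(13, 0, 0) [229.1 156.9] [296.  84.]
(-13, 0, 0) [236.9 162.3] [334. 112.]
(0, 10, 0) [235.9 157.4] [329.  87.]
(0, -10, 0) [230.1 161.8] [300. 109.]
(0, 0, -60) [232.9 141.7] [314.   8.]
(57, 0, 0) [216.4 147.9] [232.  40.]
```

View pics/side2.png

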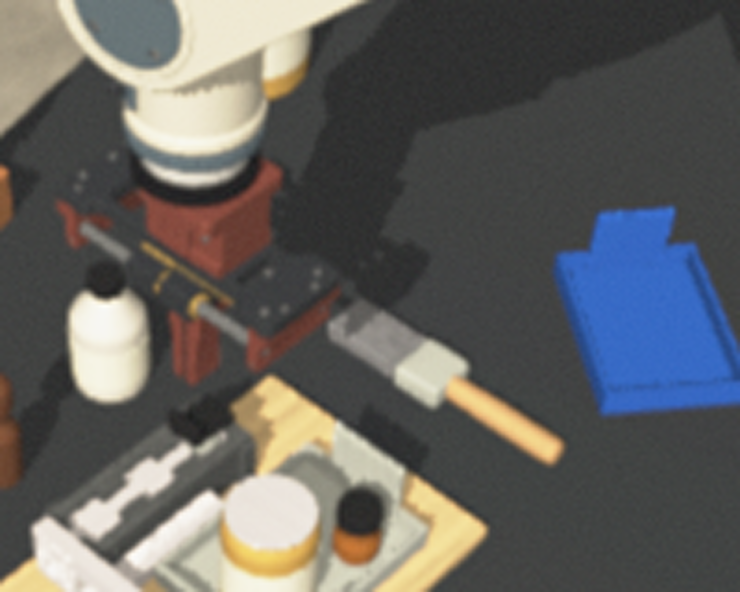

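Call:
arm_command([
  [[0, 0.15, 1], 0],
  [[0, 0.15, 1], 0],
  [[0, 0, 1], 0],
  [[0, 0, 0.8], 0],
  [[0, 0, 0], 0],
])

```text
t: 3.45
ee_pos: [605.5, 3.0, 81.3]
orientation: [-3.115, 0.342, -0.008]
ft_force: [-0.2, 0.3, -0.7]
width: 0.5
```

```bash
python3 -c "
from h import *
st((99,-101,61))"
```

```text
t 3.45 ee [605.5   3.   81.3] holder [ 103.6 -104.1   81.3] yawerr 0.02 tilt [ 0.006  0.007 -1.   ] F [-0.2  0.3 -0.7] w 0.5 q [-0.02  0.58  1.76  0.01  0.8   0.19]
tool shift cm [-0.47 -0.29  2.04]
```

Call:
arm_command([
  [[-0.3, -0.2, 0.3], 0],
  [[-0.2, -0.1, 0.3], 0],
  [[0, 0, 0.2], 0],
  [[0, 0, 0], 0],
])

```text
t: 3.85
ee_pos: [600.9, 7.7, 72.6]
orientation: [-3.115, 0.342, -0.008]
ft_force: [-1.0, -0.0, -0.5]
width: 0.5
```

```bash
python3 -c "
from h import *
st((99,-101,61))"
```

```text
t 3.85 ee [600.9   7.7  72.6] holder [  98.1 -100.6   72.6] yawerr 0.04 tilt [ 0.006  0.008 -1.   ] F [-1.  -0.  -0.5] w 0.5 q [-0.01  0.59  1.77  0.01  0.78  0.2 ]
tool shift cm [0.08 0.05 1.16]
```

Call:
arm_command([
  [[0.05, 0, 0.3], 0],
  [[0, 0, 0.3], 0],
  [[0, 0, 0.3], 0],
  [[0, 0, 0.3], 0],
])

```text
t: 4.25
ee_pos: [601.9, 7.7, 61.3]
orientation: [-3.115, 0.341, -0.009]
ft_force: [-2.5, -0.2, 6.8]
width: 0.7
```

```bash
python3 -c "
from h import *
st((99,-101,61))"
```

```text
t 4.25 ee [601.9   7.7  61.3] holder [  99.1 -100.3   61.3] yawerr 0.06 tilt [ 0.007  0.007 -1.   ] F [-2.5 -0.2  6.8] w 0.7 q [-0.01  0.61  1.77  0.01  0.76  0.2 ]
tool shift cm [-0.01  0.07  0.03]
```

Call:
arm_command([
  [[0, 0, 0.3], 0],
  [[0, 0, 0.2], 0],
])

```text
t: 4.45
ee_pos: [602.3, 7.7, 58.9]
orientation: [-3.115, 0.341, -0.009]
ft_force: [-10.9, 0.7, 34.7]
width: 0.7
```

```bash
python3 -c "
from h import *
st((99,-101,59))"
```

```text
t 4.45 ee [602.3   7.7  58.9] holder [  99.5 -100.2   58.9] yawerr 0.05 tilt [ 0.007  0.007 -1.   ] F [-10.9   0.7  34.7] w 0.7 q [-0.01  0.61  1.77  0.01  0.75  0.2 ]
tool shift cm [-0.05  0.08 -0.01]
```

Call:
arm_command([
  [[0, -0.3, 0.0], 0],
  [[0, -0.3, 0.0], 0],
  [[0, -0.3, 0.02], 0],
])

```text
t: 4.75
ee_pos: [603.8, 15.5, 61.1]
orientation: [-3.116, 0.342, -0.009]
ft_force: [-2.5, -3.1, 6.3]
width: 0.5
```

```bash
python3 -c "
from h import *
st((99,-101,59))"
```

```text
t 4.75 ee [603.8  15.5  61.1] holder [ 99.2 -92.3  61.1] yawerr 0.05 tilt [ 0.006  0.006 -1.   ] F [-2.5 -3.1  6.3] w 0.5 q [0.   0.61 1.77 0.01 0.76 0.21]
tool shift cm [-0.02  0.87  0.2 ]
```

Call:
arm_command([
  [[0, 0, 0.2], 0],
  [[0, -0.3, 0.08], 0],
  [[0, -0.3, 0.05], 0],
])

```text
t: 5.05
ee_pos: [605.0, 20.9, 59.3]
orientation: [-3.117, 0.342, -0.009]
ft_force: [-3.3, -2.4, 8.7]
width: 0.7
```

```bash
python3 -c "
from h import *
st((99,-101,59))
im=get_image('side')[:,:,::-1]
cv2.imwrite('pics/side3.png',cv2.resize(im[140:230,170:290],None,fx=5,fy=5,interpolation=cv2.INTER_CUBIC))"
```

```text
t 5.05 ee [605.   20.9  59.3] holder [ 99.2 -86.7  59.3] yawerr 0.05 tilt [ 0.006  0.006 -1.   ] F [-3.3 -2.4  8.7] w 0.7 q [0.01 0.61 1.76 0.01 0.76 0.22]
tool shift cm [-0.03  1.43  0.02]
```

View pics/side3.png

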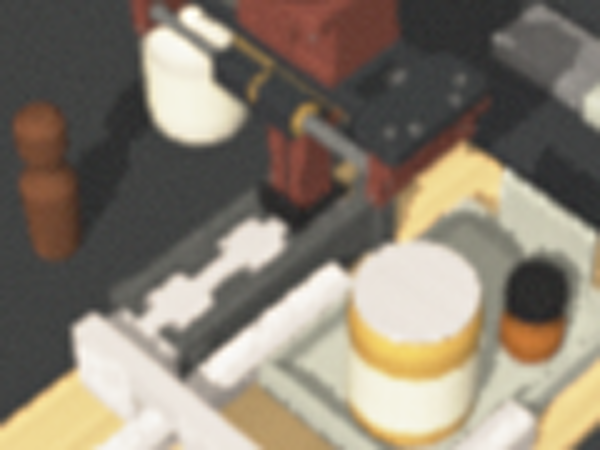

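Call:
arm_command([
  [[0, 0, -0.4], 0],
  [[0, 0, -0.4], 0],
  [[0, 0, -0.3], 0],
  [[0, 0, 0], 0],
])

```text
t: 5.5
ee_pos: [605.7, 21.3, 70.8]
orientation: [-3.116, 0.342, -0.011]
ft_force: [-0.1, -0.3, 0.1]
width: 0.5
```

```bash
python3 -c "
from h import *
st((99,-85,69.5))"
```

```text
t 5.5 ee [605.7  21.3  70.8] holder [ 99.8 -86.2  70.8] yawerr 0.05 tilt [ 0.008  0.006 -1.   ] F [-0.1 -0.3  0.1] w 0.5 q [0.01 0.6  1.76 0.01 0.78 0.23]
tool shift cm [-0.08 -0.12  0.13]
```

Call:
arm_command([
  [[-0.05, -0.2, 0.15], 0],
  [[0, -0.4, 0], 0],
  [[0, -0.4, 0], 0],
  [[0, -0.4, 0], 0],
  [[0, -0.4, 0], 0],
])

```text
t: 6.0
ee_pos: [609.0, 37.7, 69.1]
orientation: [-3.119, 0.342, -0.01]
ft_force: [-0.7, -4.9, 2.8]
width: 0.2
```

```bash
python3 -c "
from h import *
st((99,-46,69.5))"
```

```text
t 6.0 ee [609.   37.7  69.1] holder [ 99.5 -69.5  69.1] yawerr 0.05 tilt [ 0.007  0.003 -1.   ] F [-0.7 -4.9  2.8] w 0.2 q [0.04 0.6  1.75 0.   0.78 0.26]
tool shift cm [-0.05 -2.35 -0.04]
```

Call:
arm_command([
  [[-0.03, -0.4, 0], 0],
  [[0, -0.4, 0], 0],
  [[0, -0.4, 0], 0],
  [[0, -0.4, 0], 0],
])

```text
t: 6.4
ee_pos: [612.8, 54.4, 69.1]
orientation: [-3.12, 0.342, -0.011]
ft_force: [-0.2, -4.8, 3.2]
width: 0.3
```

```bash
python3 -c "
from h import *
st((99,-46,69.5))
im=get_image('side')[:,:,::-1]
cv2.imwrite('pics/side4.png',cv2.resize(im[140:230,170:290],None,fx=5,fy=5,interpolation=cv2.INTER_CUBIC))"
```

```text
t 6.4 ee [612.8  54.4  69.1] holder [ 99.5 -52.4  69.1] yawerr 0.07 tilt [ 0.007  0.002 -1.   ] F [-0.2 -4.8  3.2] w 0.3 q [0.07 0.61 1.74 0.   0.79 0.28]
tool shift cm [-0.05 -0.64 -0.04]
```

View pics/side4.png

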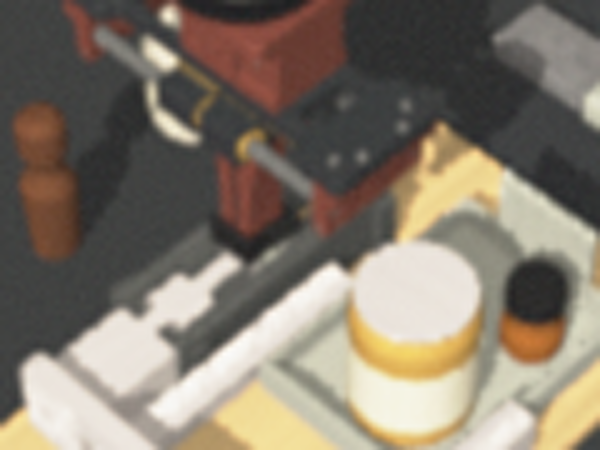

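Call:
arm_command([
  [[0, -0.25, 0], 0],
  [[0, -0.25, 0], 0],
])

```text
t: 6.65
ee_pos: [614.0, 60.5, 69.2]
orientation: [-3.12, 0.341, -0.011]
ft_force: [-1.1, -17.2, 5.3]
width: 0.5
```

```bash
python3 -c "
from h import *
st((99,-46,69.5))"
```

```text
t 6.65 ee [614.   60.5  69.2] holder [ 99.4 -46.2  69.2] yawerr 0.1 tilt [ 0.007  0.002 -1.   ] F [ -1.1 -17.2   5.3] w 0.5 q [0.08 0.61 1.74 0.   0.79 0.29]
tool shift cm [-0.04 -0.02 -0.03]
```

Call:
arm_command([
  [[0, 0.3, 0], 0],
  [[0, 0.1, -0.5], 0],
  [[0, 0, -1.5], 0],
  [[0, 0, -3], 0],
  [[0, 0, -4], 0],
])

```text
t: 7.15
ee_pos: [608.3, 58.1, 157.4]
orientation: [-3.119, 0.341, 0.008]
ft_force: [0.4, 0.2, 0.1]
width: 0.4
```

```bash
python3 -c "
from h import *
st((0,-225,140))"
```

```text
t 7.15 ee [608.3  58.1 157.4] holder [ 94.4 -49.7 157.4] yawerr 0.07 tilt [-0.004  0.005 -1.   ] F [0.4 0.2 0.1] w 0.4 q [0.07 0.48 1.7  0.01 0.96 0.29]
tool shift cm [-9.45 17.52  1.73]
```

Call:
arm_command([
  [[-1.9, 2.9, 0], 0],
  [[-1.9, 2.9, 0], 0],
  [[-1.9, 2.9, 0], 0],
  [[-1.9, 2.9, 0.5], 0],
  [[-1.5, 2.4, 1], 0],
  [[0, 0, 0], 0],
])

```text
t: 7.75
ee_pos: [491.6, -59.9, 154.0]
orientation: [-3.115, 0.338, -0.024]
ft_force: [0.3, 1.1, -0.2]
width: 0.6
```

```bash
python3 -c "
from h import *
st((0,-190,57))
for n in('side','top'):
    im=get_image(n)[:,:,::-1]; x0,x1,y0,y1=(140,300,140,260) if n=='side' else (145,305,140,260)
    cv2.imwrite(f'pics/{n}5.png',cv2.resize(im[y0:y1,x0:x1],None,fx=5,fy=5,interpolation=cv2.INTER_CUBIC))
"
```

```text
t 7.75 ee [491.6 -59.9 154. ] holder [   6.1 -190.3  154. ] yawerr 0.18 tilt [ 0.016  0.007 -1.   ] F [ 0.3  1.1 -0.2] w 0.6 q [-0.15  0.33  1.97  0.01  0.82  0.06]
tool shift cm [-0.74  0.06  9.69]
```

View pics/side5.png

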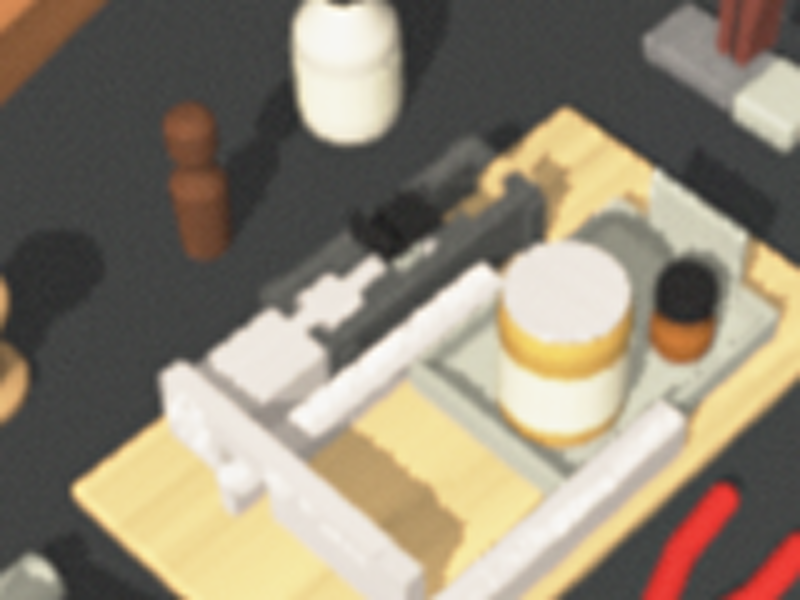

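View pics/top5.png

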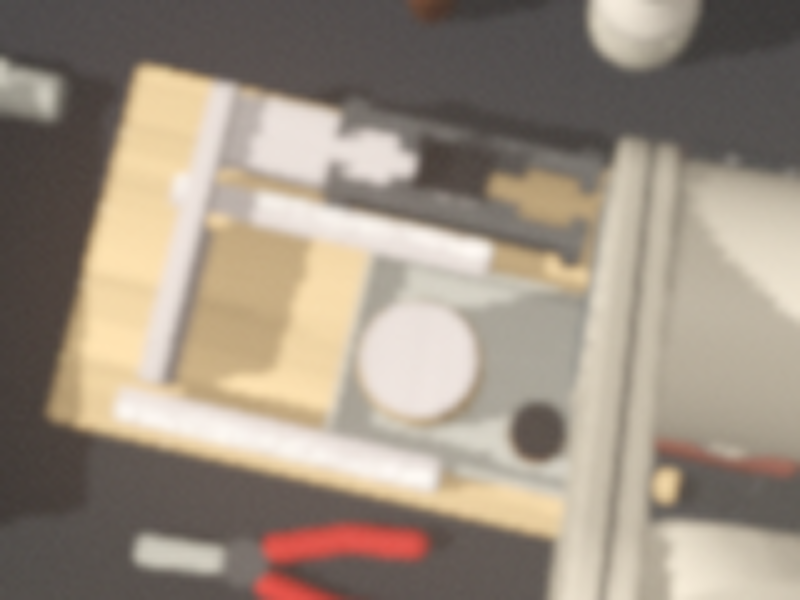

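Call:
arm_command([
  [[-0.2, 0, 2.2], 0],
  [[-0.2, 0, 2.2], 0],
  [[-0.2, 0, 2.2], 0],
  [[-0.1, 0, 2], 0],
  [[0, 0, 0.5], 0],
  [[0, 0, 0], 0],
])

```text
t: 8.45
ee_pos: [501.7, -52.9, 66.7]
orientation: [-3.114, 0.33, -0.053]
ft_force: [0.4, 0.5, -0.7]
width: 0.3
```

```bash
python3 -c "
from h import *
st((0,-170,57))"
```

```text
t 8.45 ee [501.7 -52.9  66.7] holder [  14.5 -181.3   66.7] yawerr 0.44 tilt [ 0.035  0.006 -0.999] F [ 0.4  0.5 -0.7] w 0.3 q [-0.14  0.49  2.01  0.02  0.61  0.06]
tool shift cm [-1.47 -1.13  0.93]
```

Call:
arm_command([
  [[-0.5, 0, 0.3], 0],
  [[-0.5, 0, 0.3], 0],
  [[-0.3, 0, 0.2], 0.4],
  [[0, 0, 0], 0],
])

```text
t: 8.85
ee_pos: [490.9, -49.3, 60.4]
orientation: [-3.112, 0.34, -0.061]
ft_force: [1.2, 0.5, -0.1]
width: 0.4
```

```bash
python3 -c "
from h import *
st((0,-170,57))"
```

```text
t 8.85 ee [490.9 -49.3  60.4] holder [   3.1 -180.1   60.4] yawerr 0.07 tilt [ 0.04   0.006 -0.999] F [ 1.2  0.5 -0.1] w 0.4 q [-0.13  0.49  2.04  0.02  0.58  0.07]
tool shift cm [-0.33 -1.01  0.34]
```

Call:
arm_command([
  [[-0.15, -0.3, 0.15], 0],
  [[-0.15, -0.3, 0.15], 0],
  [[0, -0.3, 0], 0],
  [[0, -0.3, 0], 0],
  [[0, -0.3, 0], 0],
  [[0, -0.3, 0], 0],
])

```text
t: 9.45
ee_pos: [492.1, -30.9, 57.9]
orientation: [-3.113, 0.341, -0.062]
ft_force: [-0.6, -3.3, 0.3]
width: 0.5
```

```bash
python3 -c "
from h import *
st((0,-85,57))"
```

```text
t 9.45 ee [492.1 -30.9  57.9] holder [   0.3 -161.9   57.9] yawerr 0.05 tilt [ 0.04   0.005 -0.999] F [-0.6 -3.3  0.3] w 0.5 q [-0.09  0.49  2.04  0.02  0.57  0.11]
tool shift cm [-0.02 -7.69  0.19]
```

Pushing, about 3 N. Continue.

Call:
arm_command([
  [[0, -0.35, 0], 0],
  [[0, -0.35, 0], 0],
  [[0, -0.35, 0], 0],
  [[0, -0.35, 0], 0],
  [[0, -0.35, 0], 0],
  [[0, -0.35, 0], 0],
  [[0, -0.35, 0], 0],
  [[0, -0.35, 0], 0],
  [[0, -0.35, 0], 0],
  [[0, -0.35, 0], 0],
])

```text
t: 10.45
ee_pos: [499.6, 6.5, 57.9]
orientation: [-3.114, 0.34, -0.059]
ft_force: [-0.8, -3.4, -1.4]
width: 0.6
```

```bash
python3 -c "
from h import *
st((0,-85,57))"
```

```text
t 10.45 ee [499.6   6.5  57.9] holder [  -0.5 -123.8   57.9] yawerr 0.07 tilt [ 0.038  0.005 -0.999] F [-0.8 -3.4 -1.4] w 0.6 q [-0.01  0.5   2.02  0.01  0.58  0.2 ]
tool shift cm [ 0.05 -3.87  0.14]
```

Call:
arm_command([
  [[0.03, -0.35, 0], 0],
  [[0, -0.35, 0], 0],
  [[0, -0.35, 0], 0],
  [[0, -0.35, 0], 0],
  [[0, -0.35, 0], 0],
  [[0, -0.35, 0], 0],
  [[0, -0.35, 0], 0],
  [[0, -0.35, 0], 0],
])

```text
t: 11.25
ee_pos: [506.0, 36.3, 58.0]
orientation: [-3.114, 0.341, -0.057]
ft_force: [-1.0, -3.0, -1.7]
width: 0.4
```

```bash
python3 -c "
from h import *
st((0,-85,57))
im=get_image('side')[:,:,::-1]
cv2.imwrite('pics/side6.png',cv2.resize(im[140:260,140:300],None,fx=5,fy=5,interpolation=cv2.INTER_CUBIC))"
```

```text
t 11.25 ee [506.   36.3  58. ] holder [ -0.8 -93.2  58. ] yawerr 0.07 tilt [ 0.037  0.005 -0.999] F [-1.  -3.  -1.7] w 0.4 q [0.05 0.51 2.01 0.01 0.59 0.26]
tool shift cm [ 0.07 -0.82  0.12]
```

View pics/side6.png

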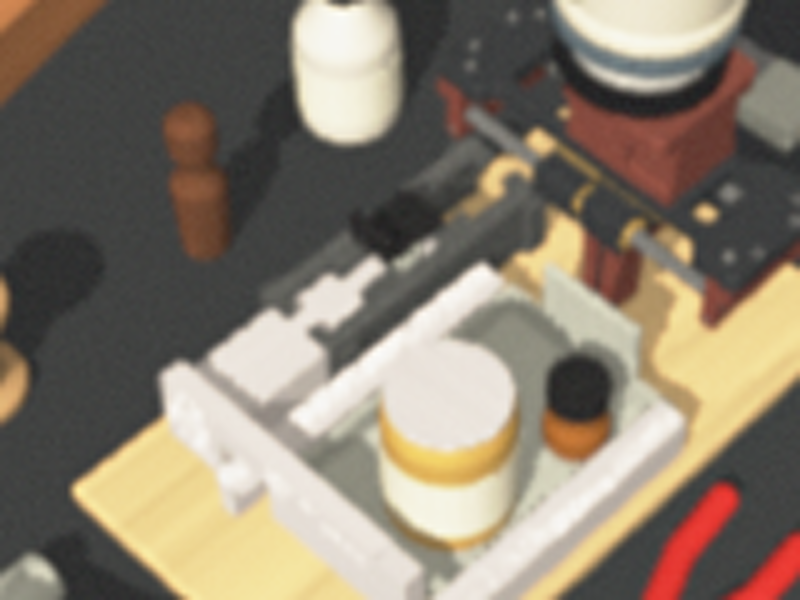

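Tin and jar are upright and the tray is about 8 mm short. I'll finish slowly.

Call:
arm_command([
  [[0.03, -0.25, 0], 0],
  [[0, -0.25, 0], 0],
])

```text
t: 11.5
ee_pos: [507.7, 41.9, 58.2]
orientation: [-3.113, 0.34, -0.058]
ft_force: [-0.5, -2.8, -2.2]
width: 0.2
```

Call:
arm_command([
  [[0, -0.2, 0], 0],
])

```text
t: 11.6
ee_pos: [508.0, 43.9, 58.2]
orientation: [-3.114, 0.34, -0.058]
ft_force: [-3.0, -6.7, 0.3]
width: 0.5
```

Call:
arm_command([
  [[0, -0.15, 0], 0],
])

```text
t: 11.7
ee_pos: [507.5, 44.6, 58.2]
orientation: [-3.116, 0.339, -0.055]
ft_force: [-4.6, -17.0, 4.9]
width: 0.6
```

```bash
python3 -c "
from h import *
st((0,-85,57))"
```

```text
t 11.7 ee [507.5  44.6  58.2] holder [ -1.1 -84.8  58.2] yawerr 0.15 tilt [ 0.036  0.003 -0.999] F [ -4.6 -17.    4.9] w 0.6 q [0.06 0.51 2.   0.   0.6  0.28]
tool shift cm [0.11 0.02 0.12]
```

Call:
arm_command([
  [[0, 0.2, 0], 0],
  [[0, 1, 0], 0],
  [[0, 2, 0], 0],
  [[0, 3, -1], 0],
  [[0, 3, -3], 0],
  [[0, 4, -4], 0],
  [[0, 4, -4], 0],
  [[0, 4, -4], 0],
  [[0, 4, 0], 0],
  [[0, 0, 0], 0],
])

```text
t: 12.7
ee_pos: [452.6, -197.1, 207.7]
orientation: [-3.116, 0.336, -0.072]
ft_force: [0.3, 1.3, 0.1]
width: 0.3
```

```bash
python3 -c "
from h import *
st((0,-85,57))
for n in('side','top'):
    im=get_image(n)[:,:,::-1]; cv2.imwrite(f'pics/{n}7f.png',im);x0,x1,y0,y1=(140,300,140,260) if n=='side' else (145,305,140,260)
    cv2.imwrite(f'pics/{n}7.png',cv2.resize(im[y0:y1,x0:x1],None,fx=5,fy=5,interpolation=cv2.INTER_CUBIC))
"
```

```text
t 12.7 ee [ 452.6 -197.1  207.7] holder [  -2.1 -332.6  207.7] yawerr 0.24 tilt [ 0.047  0.002 -0.999] F [0.3 1.3 0.1] w 0.3 q [-0.45  0.23  1.95  0.03  0.91 -0.25]
tool shift cm [ -0.37 -24.58  15.36]
```

View pics/side7.png

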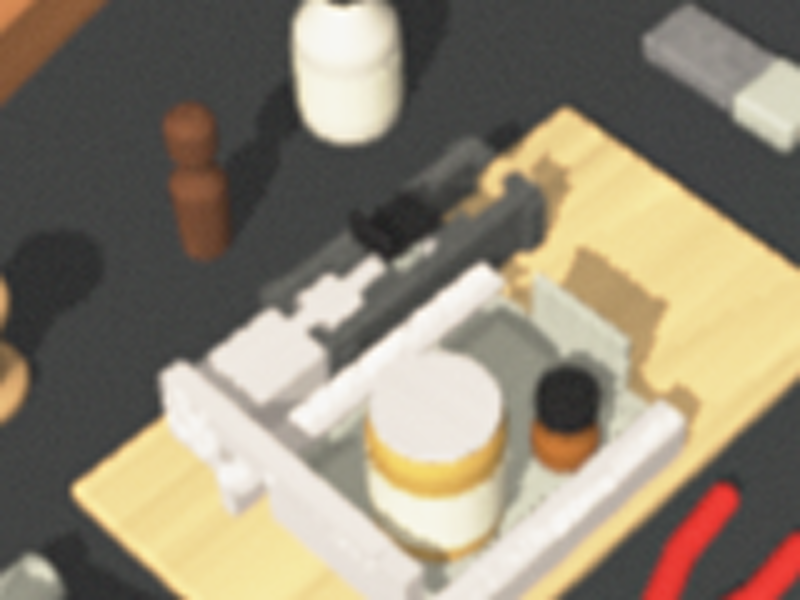

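View pics/top7.png

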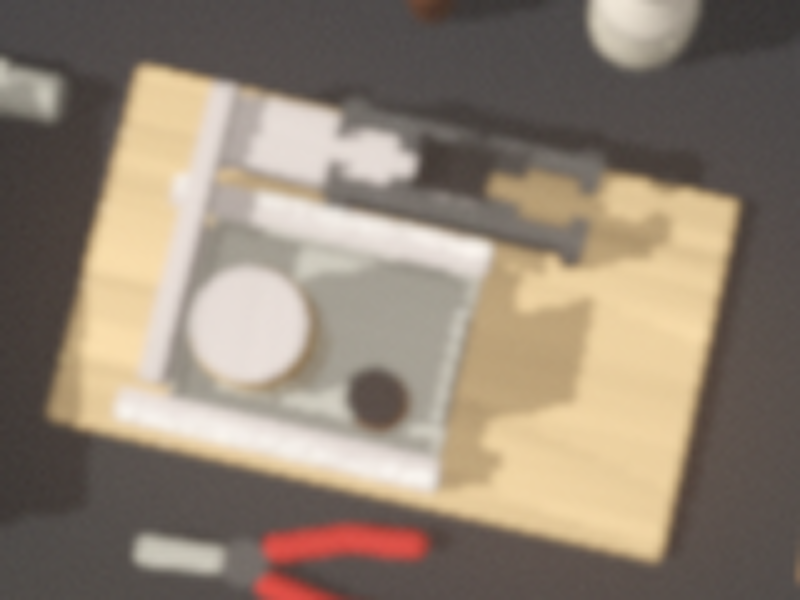

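View pics/side7f.png

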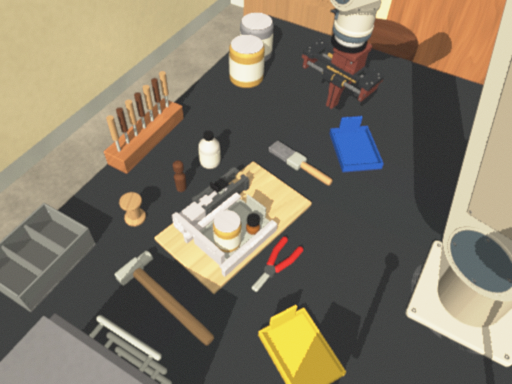

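```bash
python3 -c "
from h import *
c,s=np.cos(q[2]),np.sin(q[2])
def S5(u,v): return (140+(u-2)/5,140+(v-2)/5)
def T5(u,v): return (145+(u-2)/5,140+(v-2)/5)
for nm,n,uv,z in [('plateL','side',S5(536,278),72),('plateR','side',S5(628,342),72),('bar far top','side',S5(170,366),58),('bar near','side',S5(420,572),58),('tray rear','top',T5(470,275),32),('bar -y top edge','top',T5(235,85),58),('bar near -y','top',T5(172,380),58)]:
    d=ray(n,uv,z)[:2]-q[:2]; print(nm,n,np.round([c*d[0]+s*d[1],-s*d[0]+c*d[1]],1))
im=cv2.imread('pics/side7.png')
for z,col in((69,(0,0,255)),(62,(0,255,0))):
  for a in(-14,14):
    for b in(-20,20):
      u=(proj('side',hw(*q,[(99+a,-50+b,z)]))[0]-[140,140]+.5)*5; cv2.circle(im,tuple(int(i) for i in u),2,col,-1)
cv2.imwrite('pics/cap.png',cv2.resize(im[150:300,300:500],None,fx=4,fy=4))
"
```

```text
plateL side [ 25.7 -68.6]
plateR side [-31.5 -70.6]
bar far top side [120.8  81.4]
bar near side [-43.3  79. ]
tray rear top [ 51.1 -67.1]
bar -y top edge top [120.   77.4]
bar near -y top [-41.3  71.3]
```

View pics/cap.png

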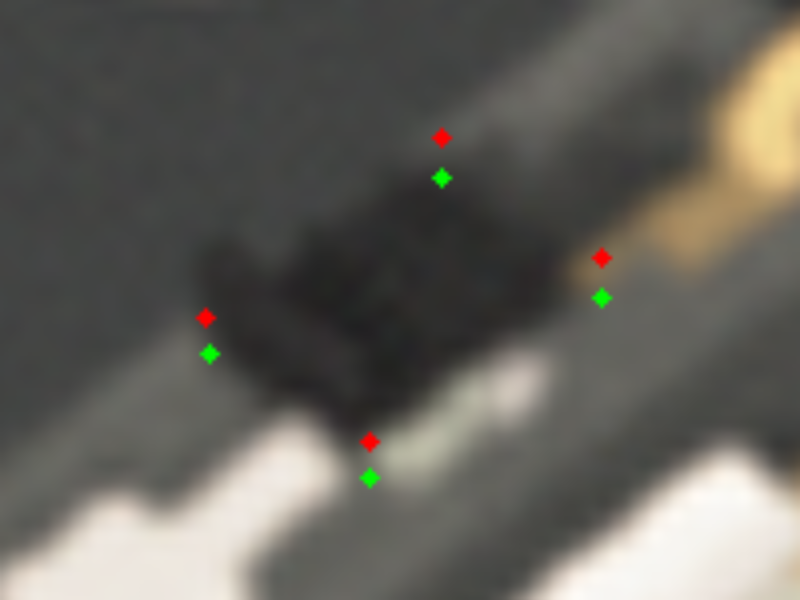

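```bash
python3 -c "
from workcell import *
print(close_job())"
```

```text
the job is handed in; nothing more can be done
None
```

The stop is set in the second hole and the loaded tray is pushed home against it. The job is handed in, at about 13 s of the 46 s allowed.

- **Stop:** I pressed the button flush (about 35 N on the wrist) and slid the tube about 13 mm. I then let the button go and pushed only the cap's ridge until it locked. The push force jumped from 5 to 17 N where hole 2 should be. The last pictures show the cap up over the middle hole, with the stop bar in the same place before and after the tray push.
- **Tray:** It slid in with about 3 N. It met the stop with a rise to 17 N, with the fingertip at holder y -84.8 mm; I expected about -85 mm.
- **Load and bystanders:** In the last pictures the tin and jar stand upright on the tray and the bystanders look where they were. The gripper was clear of everything.

**Disagreement:** Reading the tray's rear plate off the pictures puts it at y -67 to -71 mm instead of -75, and the stop bar at +71 to +81 mm. I put this down to pixel reading and calibration error and trusted the contact readings.

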